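# Close up the bench against dust

### The job

Close up what was left open on the bench: with the fingertips, push the upper drawer of the small two-drawer cabinet on the right gently but fully shut, and push the open lids of the tip box and the flat slide box over and all the way down until they are shut. Nothing needs picking up: lift or carry nothing, leave the two boxes standing where they are, and do not disturb the small things lying around them.

Things in the scene. Friction and masses are not known exactly. Their poses are not given: they have to be found in the camera images.
- drawer_unit: light-grey two-drawer parts cabinet, 158 x 170 x 116 mm high (front to back, wide, high), fixed to the worktop on the right, towards the stage post; a similar cabinet far behind on the left is not part of the job. Origin: centre of the underside; own x points from its front to its back, z up. Only the upper drawer moves; the lower one stays shut.
- drawer_face (a point): centre of the upper drawer's flat outer front (160 mm wide, 51 mm high, from 62 to 113 mm above the worktop); it moves with the drawer; axes as the cabinet's, so +x pushes the drawer in. Along the bottom of this front a 50 mm wide, 3 mm thick label lip stands out 12 mm, 66 to 69 mm above the worktop. When shut, this point lies 67 mm in front of the cabinet's origin.
- drawer_unit_drawer_1 (a joint): how far the upper drawer is pulled out, in m: 0 is shut, 0.1 is the stop. It slides with about 1 N of friction and stays where it is left.
- tip_box: loose open pipette-tip box, the taller of the two boxes, with rows of tips standing in it and a clear lid, 82 x 118 mm (front to back, wide), base 50 mm high, 72 mm high with the lid shut, about 0.7 kg. Origin: centre of the underside; own x points from its front to its hinged back, z up. It may stand left or right of the slide box.
- tip_box_hinge (a point): middle of the tip box's lid hinge line, 42 mm behind the box's centre and 52 mm up; axes as the box's; the hinge runs along y. The lid is a tray-like cover, 83 mm from hinge to free edge, 118 mm wide along the hinge; its flat outer face lies 20 mm off the plane through the hinge line and its rim (shut: 20 mm above the hinge; standing upright: 20 mm behind it).
- tip_box_lid (a joint): opening angle of the tip box's lid in rad: 0 shut, 1.57 upright, 1.83 leaning back against its stop. The hinge is stiff (about 0.05 N m, plus some drag): the lid stays about where it is left and has to be pushed all the way down, with some 1 to 2 N at its free edge.
- slide_box: loose open flat grey microscope-slide box, 81 x 95 mm (front to back, wide), base 22 mm high, 33 mm high with the lid shut, about 0.7 kg. Origin: centre of the underside; own x points from its front to its hinged back, z up.
- slide_box_hinge (a point): middle of the slide box's lid hinge line, 41 mm behind the box's centre and 23 mm up; axes as the box's; the hinge runs along y. The lid is 81 mm from hinge to free edge and 95 mm wide along the hinge; its flat outer face lies 10 mm off the plane through the hinge line and its rim (shut: 10 mm above the hinge; standing upright: 10 mm behind it).
- slide_box_lid (a joint): opening angle of the slide box's lid in rad: 0 shut, 1.48 nearly upright against its stop. Stiff hinge as on the tip box.
- objective: bystander: loose spare microscope objective standing upright, 28 mm across, 47 mm high; origin: centre of the underside
- tin: bystander: loose round open tin of screws, 49 mm across, 18 mm high; origin: centre of the underside
- dish: bystander: loose round petri dish with pink content, 59 mm across, 12 mm high; origin: centre of the underside

How it is judged:
By the outcome, as a careful person would: the job done as asked, in the order asked, and still so for the second after the job is handed in, with the robot touching nothing.
It also fails if it takes over 54 s, if anything falls off the work surface, if the arm or the gripper's body presses on something with over 40 N, if the wrist force passes 120 N, or if a joint passes its speed limit or range.

### The arm

A 6-joint arm with a two-finger parallel gripper is mounted at the origin on a cart in front of the work surface, level with it; the furniture and walls round the work are solid. World frame = base frame: x ahead of the robot, y to its left, z up, the work surface at z = 0. Lengths are in m, angles in degrees, forces in N, time in s.
With the tool pointing down it reaches from about 0.35 to 0.85 m from the base axis. Payload 8.1 kg.
Tool frame: the origin (TCP) lies on the mounting face of the last link; the fingertips stand 186 mm ahead of it and the grasp point (between the pads) lies bot.grasp_offset ahead of it (bot.grasp_offset is the distance from the TCP to the grasp point, in m); x points along the fingers, y is the direction in which the jaws open and shut, and the axes are right-handed (so a half turn about x gives the same grasp; the last joint's range is limited). The gripper opens to 93 mm and grips with 3 to 60 N. Pads are 15 mm wide; open, the fingers measure 128 mm over their backs; the gripper's body (75 mm by 188 mm) begins 65 mm behind the grasp point.
Start: joints at [-81.899, 7.471, 85.268, -0, 87.261, -4.893], TCP at [0.135, -0.585, 0.405] pointing down, gripper open.
Joint ranges: [-169.43, 169.43], [-51.17, 129.36], [1.28, 143.12], [-76.62, 256.62], [0, 156.53], [-152.29, 152.29]. Speed limits (degrees/s): [136.94, 136.94, 159.86, 180, 180, 180].

### API

Orientations are given as [roll, pitch, yaw] about the fixed x, y, z axes, in that order (R = Rz(yaw) Ry(pitch) Rx(roll)).
In Python, from station import bot gives the robot as it stands. The module is installed in compiled form; this text tells all that it offers.
- The arm moves only by the tool apply_moves, never from a script. Its argument "increments" is a list of rows, each a list of 7 numbers: the turn, a rotation vector about the tool's x, y, z in rad, then the shift along the tool's x, y, z in mm, then the closure, from -1 (fully open) to 1 (shut). In form: [[ax, ay, az, dx, dy, dz, fingers], ...]. A call has 1 to 10 rows; each row shifts and turns the commanded pose from where the row before left it, along the tool's axes as they then stand; what a row does not reach is not made up. A row lasts 1/12 s, in which the tool goes at most 41.7 mm and 7.16 degrees, less where a joint would pass 70% of its speed; a pose out of reach is approached as far as the arm can. A call with a gripper value outside its range is refused whole. The fingers move at their own pace and stop on an object; the grip force is fixed at half the most. Time passes only in rows, so rows that do not move let the fingers close. It gives the time, the measured TCP pose, the force and the opening at its end, in the units of the state.
- bot.get_obs(): the state, without advancing time (a new reading comes with each control period).
- bot.capture(name): name is "side" or "top" or "wrist"; returns the picture (420x560x3 uint8, red, green, blue); there is no depth.
- bot.calibration(name): a dict with "mtx" (3x3 intrinsics, pixels), "extrinsics" (4x4, takes a point from camera to world coordinates); the wrist camera has in their place "hand_eye" (4x4, takes a point from camera to tool coordinates, whose origin is the TCP and whose axes are the tool frame's). Camera axes: x right, y up, looking along -z (the intrinsics and any distortion apply to the point x, -y, -z); pixel columns grow to the right and rows downward; lengths in m; the calibration is good to about 2 mm. A picture is of the moment at which its call begins: read the wrist's pose just before it. calibration takes no time and is no camera call.
- bot.job_done(): hands the job in, once; it reports no verdict.
Trained networks look in the newest picture that a camera, given by its name, has taken for a name from the list of things; names that differ only in an ending like _2 or _b are one class to them, and where a whole thing is asked for, a point or a joint stands for the part that bears it (a point fixed in the world has none). Each returns a list of dicts, best first, with "conf" (0 to 1); they miss things now and then, are a little off and sometimes report something else, mostly with a low value. They report only what shows in the picture. A call takes as long as a camera call.
- bot.masks_of(camera, query): "mask" (420x560 bool, what is visible of it) and "bbox" ([left, top, right, bottom] in pixels, round what is visible of it).
- bot.pinpoint(camera, query): "uv" ([column, row] in pixels: a listed point, or the origin of a listed thing).
The state is a dict: "clock": time; "joint_positions": joint angles; "dq": joint speeds; "effort": joint torques, N m; "tool_pos": TCP position; "tool_rot": TCP orientation; "contact_force": force on the tool from outside, world axes, zero at the start; "wrist_torque": the same for the moment, N m; "opening": finger opening in m.
Only numpy, scipy, OpenCV 4.12 (cv2) and the standard library are available. Lean on these libraries where they do the work, as an engineer would, in place of code of your own. Each camera call takes 0.05 s, during which the arm holds its last target.

## Working session

There is one attempt and no reset: what is moved stays moved. The work goes in short steps, Python scripts to look and compute and a tool call to move; the robot and the scene stay as the last step left them, time stands still between calls to the robot, and variables do not carry over. Pictures are saved under pics/ and viewed, and the job is handed in when it is done.

Besides the shell and the picture viewer there is one more tool, called after "Request:" as name(argument=value, ...), one argument or row to a line, values as JSON. apply_moves: Moves the arm, as the interface text tells. Its arguments: {"type":"object","properties":{"increments":{"type":"array"}},"required":["increments"]}

```bash
mkdir -p pics; cat > h.py <<'E'
import numpy as np, cv2
from station import bot
def save(cam,name):
    im=bot.capture(cam); cv2.imwrite(f'pics/{name}.png',im[:,:,::-1]); return im
E
python3 - <<'E'
from h import *
print(bot.get_obs(), bot.grasp_offset)
for c in ('side','top','wrist'):
    save(c,c+'0')
    cal=bot.calibration(c); print(c,{k:np.round(np.array(v),4).tolist() for k,v in cal.items()})
    if c!='wrist':
        for q in ('drawer_face','drawer_unit','tip_box_hinge','tip_box','slide_box','slide_box_hinge','objective','tin','dish'):
            print(q,[(np.round(r['uv'],1).tolist(),round(r['conf'],2)) for r in bot.pinpoint(c,q)][:3])
E
```

```text
{'clock': 0.0, 'joint_positions': array([-8.18984562e+01,  7.51504583e+00,  8.53288256e+01, -8.36257617e-04,
        8.72603437e+01, -4.89172720e+00]), 'dq': array([ 0.03309203, -0.02084537, -0.02602181,  0.04476369,  0.11246076,
       -0.01558346]), 'effort': array([-1.14041401e-05, -5.59847867e+01, -4.91753519e+01,  7.68774748e-02,
        3.60213860e-02, -1.35950499e-04]), 'tool_pos': array([ 0.134903  , -0.58440833,  0.40369213]), 'tool_rot': array([-94.43254208,  89.89578155,  98.56076961]), 'contact_force': array([-1.20255592, -0.4979749 ,  0.25862869]), 'wrist_torque': array([-0.00558581, -0.01931334,  0.00603059]), 'opening': 0.09306506488197896} 0.1673
side {'mtx': [[396.1463, 0.0, 281.2472], [0.0, 396.1463, 212.7492], [0.0, 0.0, 1.0]], 'extrinsics': [[-0.8249, 0.2183, -0.5214, 0.0204], [-0.565, -0.2911, 0.772, 0.742], [0.0168, 0.9314, 0.3635, 0.4066], [0.0, 0.0, 0.0, 1.0]]}
drawer_face [([345.4, 183.3], 0.91)]
drawer_unit [([304.9, 202.6], 0.67)]
tip_box_hinge [([252.4, 234.4], 0.73), ([342.3, 182.3], 0.17)]
tip_box [([275.0, 258.1], 0.82)]
slide_box [([185.2, 310.2], 0.65
[... 267 characters left out ...]
2, 0.9849, -0.171, 0.3008], [-0.9997, -0.0257, 0.0053, 0.0476], [0.0008, 0.171, 0.9853, 1.3283], [0.0, 0.0, 0.0, 1.0]]}
drawer_face [([383.7, 223.8], 0.64), ([318.9, 267.5], 0.53)]
drawer_unit [([376.9, 188.5], 0.84)]
tip_box_hinge [([250.7, 222.5], 0.93)]
tip_box [([319.6, 265.0], 0.74), ([258.0, 234.8], 0.7)]
slide_box [([169.6, 235.0], 0.92)]
slide_box_hinge [([164.4, 216.0], 0.75)]
objective [([217.3, 273.2], 0.4)]
tin [([317.6, 267.7], 0.68)]
dish [([315.1, 215.9], 0.7)]
wrist {'mtx': [[309.5, 0.0, 271.2405], [0.0, 309.5, 205.5466], [0.0, 0.0, 1.0]], 'hand_eye': [[-0.0012, 0.2893, -0.9572, 0.0194], [1.0, 0.0003, -0.0012, 0.0006], [-0.0, -0.9572, -0.2893, -0.0813], [0.0, 0.0, 0.0, 1.0]]}
```

View pics/side0.png

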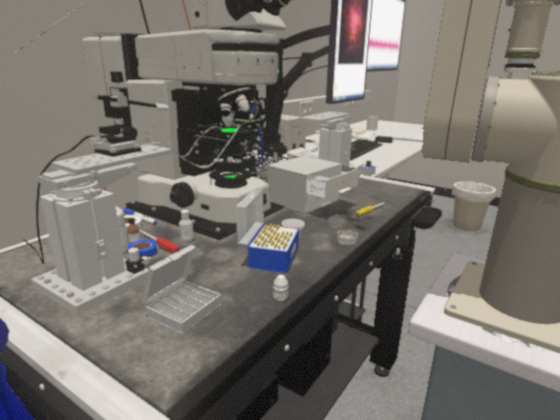

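View pics/top0.png

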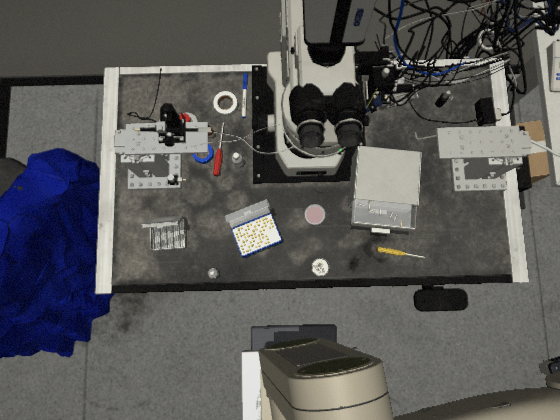

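View pics/wrist0.png

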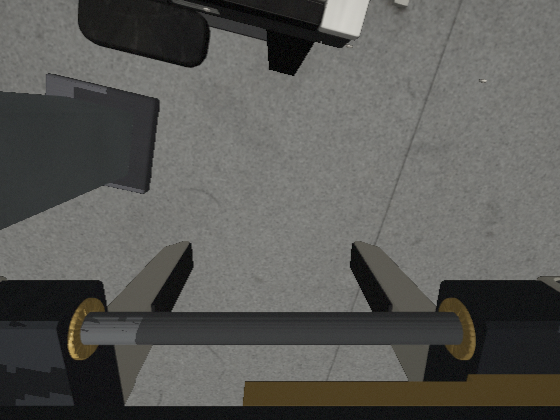

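```bash
cat >> h.py <<'E'
def ray(cam,uv):
    c=bot.calibration(cam); K=np.array(c['mtx']); T=np.array(c['extrinsics'])
    d=np.array([(uv[0]-K[0,2])/K[0,0],-(uv[1]-K[1,2])/K[1,1],-1.0])
    return T[:3,3],T[:3,:3]@d
def onz(cam,uv,z):
    o,d=ray(cam,uv); return o+d*(z-o[2])/d[2]
def tri(u1,u2,c1='side',c2='top'):
    (o1,d1),(o2,d2)=ray(c1,u1),ray(c2,u2)
    A=np.stack([d1,-d2],1); s=np.linalg.lstsq(A,o2-o1,rcond=None)[0]
    p,q=o1+s[0]*d1,o2+s[1]*d2
    return (p+q)/2,np.linalg.norm(p-q)
def proj(cam,P):
    c=bot.calibration(cam); K=np.array(c['mtx']); T=np.linalg.inv(np.array(c['extrinsics']))
    p=T[:3,:3]@np.array(P)+T[:3,3]; q=K@np.array([p[0],-p[1],-p[2]]); return q[:2]/q[2]
E
python3 - <<'E'
from h import *
for n,a,b in (('drawer_face',[345.4,183.3],[383.7,223.8]),('tiphinge',[252.4,234.4],[250.7,222.5]),('tip',[275,258.1],[258,234.8]),('slide',[185.2,310.2],[169.6,235]),('slhinge',[167.5,291.1],[164.4,216]),('obj',[278.2,299.6],[217.3,273.2]),('tin',[347.5,239.5],[317.6,267.7]),('dish',[290.9,226.8],[315.1,215.9]),('unit',[304.9,202.6],[376.9,188.5])):
    p,e=tri(a,b); print(n,p.round(4),round(e,4))
print(onz('top',[383.7,223.8],.0875))
t=cv2.imread('pics/top0.png'); s=cv2.imread('pics/side0.png')
cv2.imwrite('pics/a.png',cv2.resize(t[190:290,130:290],None,fx=5,fy=5,interpolation=2))
cv2.imwrite('pics/b.png',cv2.resize(t[135:285,300:460],None,fx=4,fy=4,interpolation=2))
cv2.imwrite('pics/c.png',cv2.resize(s[140:340,130:370],None,fx=3,fy=3,interpolation=2))
E
```

```text
drawer_face [ 0.4714 -0.232   0.0853] 0.0117
tiphinge [0.5002 0.129  0.0514] 0.0135
tip [ 0.4655  0.1074 -0.0028] 0.0036
slide [0.4734 0.3583 0.0007] 0.0023
slhinge [0.5191 0.3632 0.0257] 0.0105
obj [ 0.3663  0.2267 -0.0077] 0.009
tin [ 0.3688 -0.0562  0.0072] 0.0017
dish [ 0.5205 -0.0527  0.0014] 0.0096
unit [ 5.928e-01 -2.351e-01 -1.000e-04] 0.0027
[ 0.47640497 -0.22918924  0.0875    ]
```

View pics/a.png

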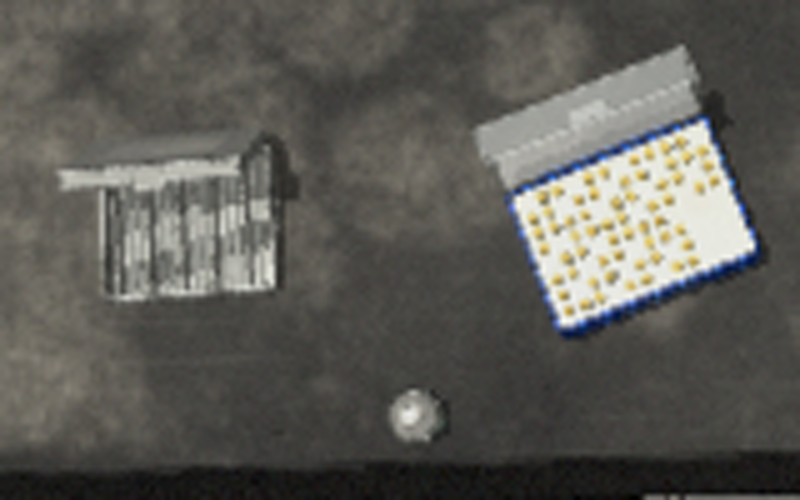

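View pics/b.png

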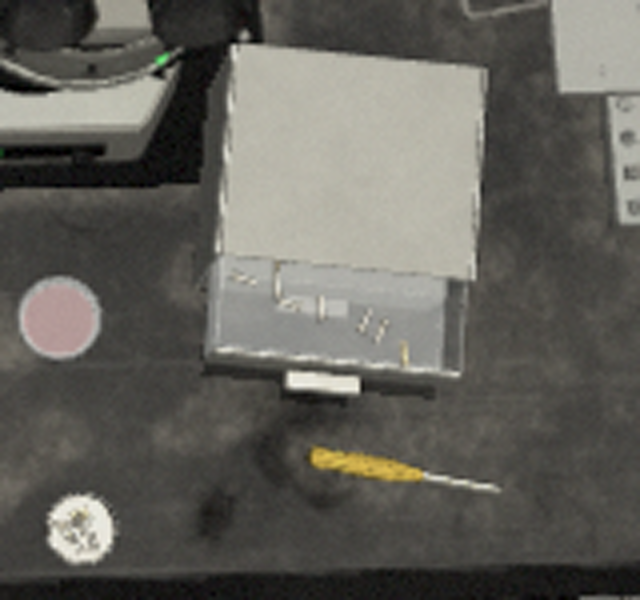

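View pics/c.png

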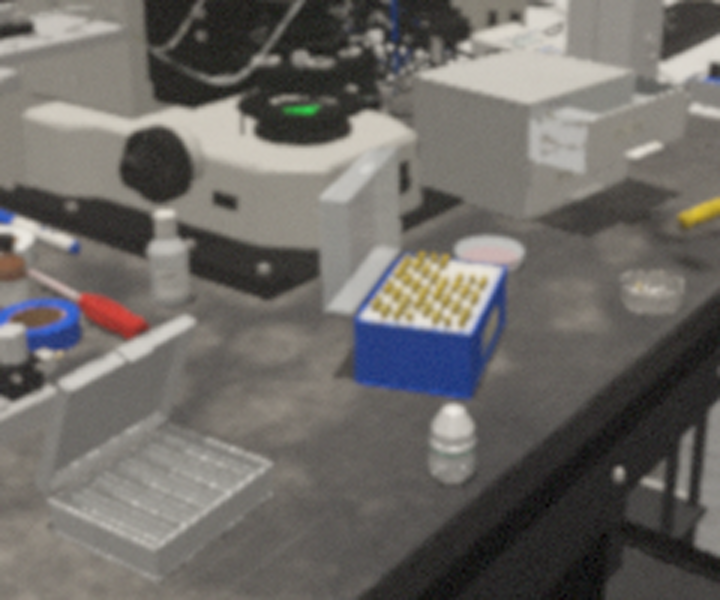

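```bash
python3 - <<'E'
from h import *
def g(pts,off,f,z): 
    P=[onz('top',[p[0]/f+off[0],p[1]/f+off[1]],z) for p in pts]
    return np.array(P)
def yaw(v): return np.degrees(np.arctan2(v[1],v[0]))
T=g([(512,195),(708,118),(757,243),(563,325)],(130,190),5,.05)
print('tip',T.round(4).tolist(),T.mean(0), yaw(T[0]-T[3]),yaw(T[1]-T[2]),yaw(T[0]-T[1])-90,yaw(T[3]-T[2])-90,np.linalg.norm(T[0]-T[1]),np.linalg.norm(T[0]-T[3]))
C=g([(235,45),(488,70),(475,278),(217,255)],(300,135),4,.116)
print('cab',C.round(4).tolist(),C.mean(0), yaw(C[0]-C[3]),yaw(C[1]-C[2]),yaw(C[0]-C[1])-90,yaw(C[3]-C[2])-90,np.linalg.norm(C[0]-C[1]),np.linalg.norm(C[0]-C[3]))
F=g([(207,352),(462,376)],(300,135),4,.113);print('face top',F.round(4).tolist(),F.mean(0),yaw(F[0]-F[1])-90,np.linalg.norm(F[0]-F[1]))
S=g([(105,298),(277,290)],(130,190),5,.022);print('sl',S.round(4).tolist(),yaw(S[0]-S[1])-90,np.linalg.norm(S[0]-S[1]))
for c,q in (('top','slide_box_lid'),('top','slide_box'),('side','slide_box'),('top','tip_box')):
    r=bot.masks_of(c,q)
    for x in r[:2]: print(c,q,x['conf'],x['bbox'])
E
```

```text
tip [[0.4782, 0.1753, 0.05], [0.5179, 0.0676, 0.05], [0.4484, 0.0426, 0.05], [0.4067, 0.1484, 0.05]] [0.46281035 0.10847878 0.05      ] 20.62686079435492 19.805052478956693 20.257166059126774 21.518103023472833 0.11477537367266681 0.07636131029042724
cab [[0.6825, -0.1696, 0.116], [0.6609, -0.3367, 0.116], [0.5208, -0.3174, 0.116], [0.5404, -0.1501, 0.116]] [ 0.60115727 -0.2434417   0.116     ] -7.8023199664733855 -7.8409109789845886 -7.371083912654171 -6.699652308527561 0.16850987552111607 0.143467764687251
face top [[0.4771, -0.1407, 0.113], [0.4571, -0.305, 0.113]] [ 0.46705499 -0.22285666  0.113     ] -6.942362772442706 0.16546336924614227
sl [[0.4306, 0.4033, 0.022], [0.4325, 0.3084, 0.022]] 1.1739854505428866 0.09493855011976889
top slide_box_lid 0.93 [143.8, 212.4, 182.3, 226.8]
top slide_box 0.6 [144.7, 216.4, 189.7, 251.8]
side slide_box 0.89 [142.2, 244.4, 219.8, 334.4]
top tip_box 0.75 [226.5, 201.2, 282.8, 254.8]
top tip_box 0.38 [209.8, 268.0, 218.4, 277.6]
```

```bash
cat >> h.py <<'E'
from scipy.spatial.transform import Rotation as Ro
L=0.186
def pose():
    o=bot.get_obs(); R=Ro.from_euler('xyz',o['tool_rot'],degrees=True).as_matrix()
    return o['tool_pos'],R,o
def target_R(yaw,tilt,flip):
    # yaw: object's yaw(deg); tilt: wrist leans toward object's -x by tilt; flip sign of tool y
    a,t=np.radians(yaw),np.radians(tilt)
    ox=np.array([np.cos(a),np.sin(a),0]); oy=np.array([-np.sin(a),np.cos(a),0])
    x=np.sin(t)*ox+np.array([0,0,-np.cos(t)]); y=flip*oy
    return np.stack([x,y,np.cross(x,y)],1)
def plan(tip,yaw,tilt,flip):
    p,R,o=pose(); Rt=target_R(yaw,tilt,flip)
    pt=np.array(tip)-L*Rt[:,0]
    rv=Ro.from_matrix(R.T@Rt).as_rotvec()
    print('tip now',(p+L*R[:,0]).round(4),'F',o['contact_force'].round(2),'t',round(o['clock'],2),'open',round(o['opening'],4))
    print('rot vec tool',rv.round(4),'deg',np.degrees(np.linalg.norm(rv)).round(2))
    print('shift old axes mm',(R.T@(pt-p)*1e3).round(1),'| new axes mm',(Rt.T@(pt-p)*1e3).round(1))
E
python3 - <<'E'
from h import *
p,R,o=pose();print(R.round(3))
for n,a,b in (('eyep',(255,10),(310,135)),('post top',(80,190),(165,135))):
    print(n,tri(a,b))
for z in (0,.1,.2,.3): print(z,onz('top',(300,178),z).round(3),onz('top',(160,155),z).round(3),onz('top',(150,188),z).round(3),onz('top',(310,150),z).round(3))
# cabinet fit check: project into side
O=np.array([.599,-.239,0])
for yw in (-7.2,):
  a=np.radians(yw);ox=np.array([np.cos(a),np.sin(a),0]);oy=np.array([-np.sin(a),np.cos(a),0])
  for nm,l in (('fl',(-.079,.085)),('bl',(.079,.085)),('fr',(-.079,-.085)),('br',(.079,-.085))):
    P=O+l[0]*ox+l[1]*oy+[0,0,.116]; print(nm,((proj('top',P)-[300,135])*4).round(),((proj('side',P)-[130,140])*3).round())
plan([.44,-.225,.12],-7.2,0,1); plan([.44,-.225,.12],-7.2,0,-1)
E
```

```text
[[ 0.     0.225 -0.974]
 [ 0.    -0.974 -0.225]
 [-1.    -0.    -0.   ]]
eyep (array([ 0.59293716, -0.00760836,  0.49915908]), np.float64(0.01773117629625319))
post top (array([0.72391995, 0.35184188, 0.1610318 ]), np.float64(0.03802595215161459))
0 [ 0.628 -0.016  0.   ] [0.708 0.389 0.   ] [0.61  0.416 0.   ] [ 0.711 -0.048  0.   ]
0.1 [ 0.604 -0.011  0.1  ] [0.677 0.363 0.1  ] [0.587 0.388 0.1  ] [ 0.68  -0.041  0.1  ]
0.2 [ 0.579 -0.006  0.2  ] [0.646 0.337 0.2  ] [0.564 0.36  0.2  ] [ 0.65  -0.033  0.2  ]
0.3 [ 0.554 -0.001  0.3  ] [0.616 0.312 0.3  ] [0.54  0.333 0.3  ] [ 0.619 -0.026  0.3  ]
fl [210. 269.] [538. 107.]
bl [227.  37.] [409.  75.]
fr [470. 294.] [643.  73.]
br [482.  62.] [519.  47.]
tip now [ 0.1349 -0.5846  0.2187] F [ 0.25 -0.17 -0.09] t 1.25 open 0.0931
rot vec tool [-2.7892e+00 -1.0000e-04 -0.0000e+00] deg 159.81
shift old axes mm [  98.7 -281.8 -378.1] | new axes mm [ 98.7 395.  257.6]
tip now [ 0.1349 -0.5846  0.2187] F [ 0.25 -0.17 -0.09] t 1.25 open 0.0931
rot vec tool [ 0.3524 -0.      0.    ] deg 20.19
shift old axes mm [  98.7 -281.8 -378.1] | new axes mm [  98.7 -395.  -257.6]
```

Request:
apply_moves(
  increments=[
    [0,0,0,0,-20,-27,1],
    [0,0,0,0,-20,-27,1],
    [0,0,0,0,-20,-27,1],
    [0,0,0,0,-20,-27,1],
    [0,0,0,0,-20,-27,1],
    [0,0,0,0,-20,-27,1],
    [0,0,0,0,-20,-27,1],
    [0,0,0,0,-20,-27,1],
    [0,0,0,0,-20,-27,1],
    [0,0,0,0,-20,-27,1],
  ],
)

```text
clock: 2.08
tool_pos: [0.3538, -0.3276, 0.405]
tool_rot: [121.1, 90.0, -45.9]
contact_force: [0.8, 0.0, 0.2]
opening: 0.0308
```

```bash
python3 - <<'E'
from h import *
plan([.435,-.225,.12],-7.3,0,-1)
save('wrist','w1')
E
```

```text
tip now [ 0.3539 -0.3277  0.219 ] F [0.84 0.02 0.17] t 2.08 open 0.0308
rot vec tool [ 0.354  -0.0004 -0.0004] deg 20.29
shift old axes mm [  98.9  -81.8 -102.2] | new axes mm [  99.  -112.1  -67.5]
```

View pics/w1.png

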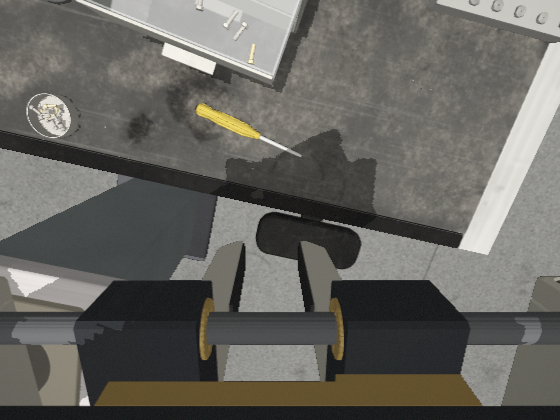

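Request:
apply_moves(
  increments=[
    [0.0885,0,0,0,0,0,1],
    [0.0885,0,0,0,0,0,1],
    [0.0885,0,0,0,0,0,1],
    [0.0885,0,0,0,0,0,1],
    [0,0,0,0,-22,-13,1],
    [0,0,0,15,-22,-13,1],
    [0,0,0,20,-22,-13,1],
    [0,0,0,20,-22,-13,1],
    [0,0,0,20,-22,-13,1],
    [0,0,0,24,-2,-2,1],
  ],
)

```text
clock: 2.97
tool_pos: [0.4356, -0.2241, 0.3058]
tool_rot: [-171.8, 89.9, 1.1]
contact_force: [0.5, -0.2, 0.6]
opening: 0.0003
```

```bash
python3 - <<'E'
from h import *
plan([.5185,-.233,.085],-7.3,0,-1)
save('wrist','w2');save('side','s2')
for q in ('drawer_face',):
  r=bot.pinpoint('side',q);print(r); print(bot.pinpoint('wrist',q))
E
```

```text
tip now [ 0.436  -0.2241  0.1198] F [ 0.51 -0.24  0.63] t 2.97 open 0.0003
rot vec tool [ 0.0024 -0.0025  0.0004] deg 0.2
shift old axes mm [ 35.1  -1.5 -83.3] | new axes mm [ 34.8  -1.7 -83.4]
[{'uv': [344.6, 183.8], 'conf': 0.66}]
[{'uv': [267.5, 186.4], 'conf': 0.84}]
```

View pics/w2.png

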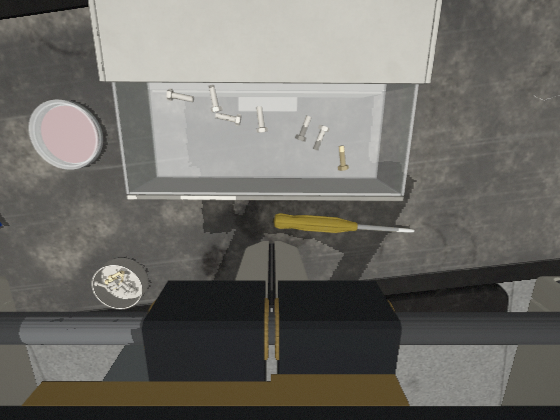

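View pics/s2.png

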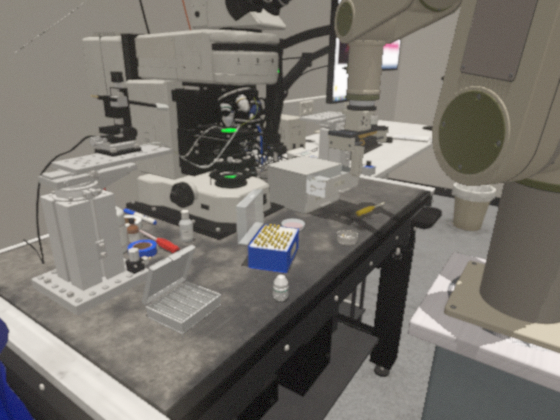

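Request:
apply_moves(
  increments=[
    [0,0,0,18,0,0,1],
    [0,0,0,17,0,0,1],
    [0,0,0,0,0,-8,1],
    [0,0,0,0,0,-8,1],
    [0,0,0,0,0,-6,1],
    [0,0,0,0,0,-6,1],
    [0,0,0,0,0,-6,1],
    [0,0,0,0,0,-6,1],
    [0,0,0,0,0,-6,1],
    [0,0,0,0,0,-6,1],
  ],
)

```text
clock: 4.0
tool_pos: [0.486, -0.2331, 0.271]
tool_rot: [145.0, 90.0, -42.2]
contact_force: [-1.7, -0.5, 1.0]
opening: 0.0005
```

Request:
apply_moves(
  increments=[
    [0,0,0,0,0,-6,1],
    [0,0,0,0,0,-6,1],
    [0,0,0,0,0,-5,1],
    [0,0,0,0,0,-4,1],
  ],
)

```text
clock: 4.33
tool_pos: [0.5067, -0.2357, 0.2706]
tool_rot: [-22.1, 90.0, 150.6]
contact_force: [-0.2, -1.0, 0.9]
opening: 0.0008
```

```bash
python3 - <<'E'
from h import *
plan([.5185,-.233,.085],-7.3,0,-1)
save('wrist','w3')
E
```

```text
tip now [ 0.5067 -0.2357  0.0846] F [-0.16 -1.    0.92] t 4.33 open 0.0008
rot vec tool [0.0003 0.0002 0.0001] deg 0.02
shift old axes mm [ -0.4  -4.2 -11.4] | new axes mm [ -0.4  -4.2 -11.4]
```

View pics/w3.png

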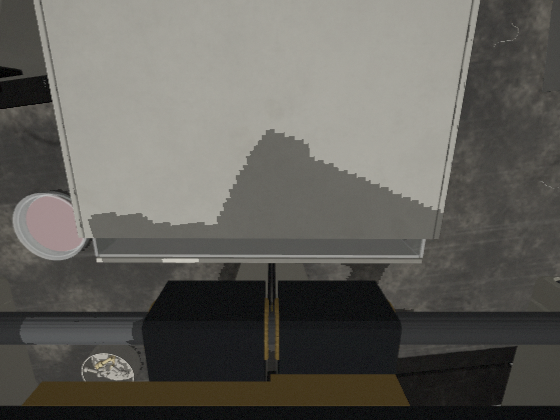

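Request:
apply_moves(
  increments=[
    [0,0,0,0,0,-2,1],
    [0,0,0,0,0,-2,1],
    [0,0,0,0,0,-2,1],
    [0,0,0,0,0,-2,1],
    [0,0,0,0,0,-1,1],
  ],
)

```text
clock: 4.8
tool_pos: [0.5151, -0.2368, 0.2706]
tool_rot: [-43.3, 90.0, 129.4]
contact_force: [-0.3, 0.3, -1.3]
opening: 0.0004
```

Request:
apply_moves(
  increments=[
    [0,0,0,0,0,-1,1],
    [0,0,0,0,0,-1,1],
  ],
)

```text
clock: 4.97
tool_pos: [0.517, -0.2371, 0.2706]
tool_rot: [-34.0, 90.0, 138.8]
contact_force: [-1.7, 0.6, -0.5]
opening: 0.0005
```

Request:
apply_moves(
  increments=[
    [0,0,0,0,0,-1,1],
    [0,0,0,0,0,0,1],
  ],
)

```text
clock: 5.13
tool_pos: [0.5182, -0.2372, 0.2708]
tool_rot: [173.7, 90.0, -13.6]
contact_force: [-0.1, -0.1, -0.1]
opening: 0.0005
```

```bash
python3 - <<'E'
from h import *
plan([.5185,-.233,.085],-7.3,0,-1)
save('wrist','w4')
E
```

```text
tip now [ 0.5182 -0.2373  0.0848] F [-0.15 -0.08 -0.11] t 5.13 open 0.0005
rot vec tool [ 0.0002 -0.0001 -0.    ] deg 0.01
shift old axes mm [-0.2 -4.3  0.2] | new axes mm [-0.2 -4.3  0.2]
```

View pics/w4.png

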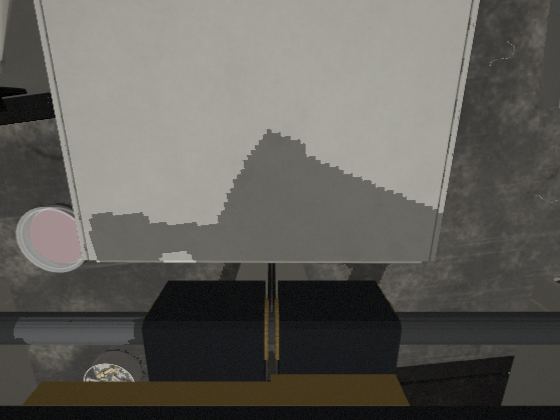

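Request:
apply_moves(
  increments=[
    [0,0,0,0,0,-1,1],
    [0,0,0,0,0,-1,1],
  ],
)

```text
clock: 5.35
tool_pos: [0.5197, -0.2375, 0.2707]
tool_rot: [-3.9, 89.9, 168.8]
contact_force: [-8.3, 2.9, 6.6]
opening: 0.0003
```

Request:
apply_moves(
  increments=[
    [0,0,0,0,0,-1,1],
    [0,0,0,0,0,0,1],
  ],
)

```text
clock: 5.52
tool_pos: [0.5201, -0.2376, 0.2707]
tool_rot: [-4.1, 89.8, 168.6]
contact_force: [-10.1, 2.2, 7.6]
opening: 0.0006
```

Request:
apply_moves(
  increments=[
    [0,0,0,0,0,-1,1],
    [0,0,0,0,0,0,1],
  ],
)

```text
clock: 5.68
tool_pos: [0.5205, -0.2377, 0.2707]
tool_rot: [-4.9, 89.7, 167.8]
contact_force: [-15.7, 3.2, 11.0]
opening: 0.0004
```

Request:
apply_moves(
  increments=[
    [0,0,0,0,0,6,1],
    [0,0,0,0,0,12,1],
    [0,0,0,-10,0,20,1],
    [0,0,0,-30,0,20,1],
    [0,0,0,-35,0,0,1],
    [0,0,0,-30,0,0,1],
  ],
)

```text
clock: 6.18
tool_pos: [0.4635, -0.2302, 0.3771]
tool_rot: [-105.6, 90.0, 67.1]
contact_force: [0.9, -1.1, 0.0]
opening: 0.0004
```

```bash
cat >> h.py <<'E'
class Box:
    def __init__(s,c,yaw,hx,hz,Ll,off,W):
        a=np.radians(yaw); s.yaw=yaw; s.ox=np.array([np.cos(a),np.sin(a),0]); s.oy=np.array([-np.sin(a),np.cos(a),0])
        s.h=np.array([c[0],c[1],0])+hx*s.ox+np.array([0,0,hz]); s.L=Ll; s.off=off; s.W=W
    def P(s,u,w,y=0): return s.h-u*s.ox+np.array([0,0,w])+y*s.oy
    def lid(s,th,r,n,y=0):
        return s.P(r*np.cos(th)-n*np.sin(th),r*np.sin(th)+n*np.cos(th),y)
TIP=Box((.463,.1085),20.4,.042,.052,.083,.020,.118)
SL=Box((.472,.357),1.2,.041,.023,.081,.010,.095)
E
python3 - <<'E'
from h import *
p,R,o=pose(); print((p+L*R[:,0]).round(4),o['contact_force'].round(1),o['clock'])
for B,ths in ((TIP,(1.57,1.7,1.83)),(SL,(1.3,1.48))):
  for th in ths:
    for nm,r,n in (('rimcorner',B.L,0),('outer',B.L,B.off),('hinge',0,0)):
      print(th,nm,[((proj('top',B.lid(th,r,n,y))-[130,190])*5).round().tolist() for y in (B.W/2,-B.W/2)],[((proj('side',B.lid(th,r,n,y))-[130,140])*3).round().tolist() for y in (B.W/2,-B.W/2)])
plan(TIP.P(.03,.12),20.4,30,-1)
im=save('top','t5')
for q in ('tip_box_lid','drawer_unit_drawer_1','drawer_face'):
    print(q,bot.pinpoint('top',q) if q=='drawer_face' else [(r['conf'],r['bbox']) for r in bot.masks_of('top',q)])
cv2.imwrite('pics/b5.png',cv2.resize(im[135:285,200:440,::-1],None,fx=3,fy=3,interpolation=2))
E
```

```text
[ 0.4635 -0.2301  0.1911] [ 0.9 -1.1  0. ] 6.1833
1.57 rimcorner [[489.0, 166.0], [704.0, 81.0]] [[351.0, 200.0], [402.0, 147.0]]
1.57 outer [[475.0, 130.0], [690.0, 45.0]] [[322.0, 197.0], [377.0, 144.0]]
1.57 hinge [[506.0, 188.0], [707.0, 108.0]] [[353.0, 315.0], [402.0, 250.0]]
1.7 rimcorner [[482.0, 147.0], [696.0, 62.0]] [[336.0, 200.0], [388.0, 146.0]]
1.7 outer [[468.0, 112.0], [682.0, 28.0]] [[307.0, 200.0], [363.0, 147.0]]
1.7 hinge [[506.0, 188.0], [707.0, 108.0]] [[353.0, 315.0], [402.0, 250.0]]
1.83 rimcorner [[475.0, 128.0], [689.0, 44.0]] [[321.0, 201.0], [375.0, 148.0]]
1.83 outer [[463.0, 96.0], [676.0, 12.0]] [[293.0, 205.0], [350.0, 152.0]]
1.83 hinge [[506.0, 188.0], [707.0, 108.0]] [[353.0, 315.0], [402.0, 250.0]]
1.3 rimcorner [[63.0, 170.0], [245.0, 162.0]] [[64.0, 380.0], [195.0, 314.0]]
1.3 outer [[62.0, 151.0], [244.0, 143.0]] [[51.0, 370.0], [183.0, 306.0]]
1.3 hinge [[104.0, 152.0], [274.0, 144.0]] [[52.0, 494.0], [177.0, 420.0]]
1.48 rimcorner [[62.0, 142.0], [244.0, 134.0]] [[45.0, 368.0], [177.0, 304.0]]
1.48 outer [[62.0, 123.0], [243.0, 115.0]] [[32.0, 361.0], [165.0, 298.0]]
1.48 hinge [[104.0, 152.0], [274.0, 144.0]] [[52.0, 494.0], [177.0, 420.0]]
tip now [ 0.4635 -0.2301  0.1911] F [ 0.95 -1.1   0.01] t 6.18 open 0.0004
rot vec tool [-0.4727  0.5132 -0.1265] deg 40.63
shift old axes mm [  44.1 -298.2  115.3] | new axes mm [  56.4 -317.6   -9.7]
tip_box_lid [(0.63, [224.6, 200.8, 268.2, 227.3])]
drawer_unit_drawer_1 [(0.67, [229.1, 200.1, 281.5, 252.0]), (0.5, [353.5, 200.2, 383.6, 212.1])]
drawer_face [{'uv': [383.6, 201.7], 'conf': 0.56}, {'uv': [169.2, 236.2], 'conf': 0.18}]
```

View pics/b5.png

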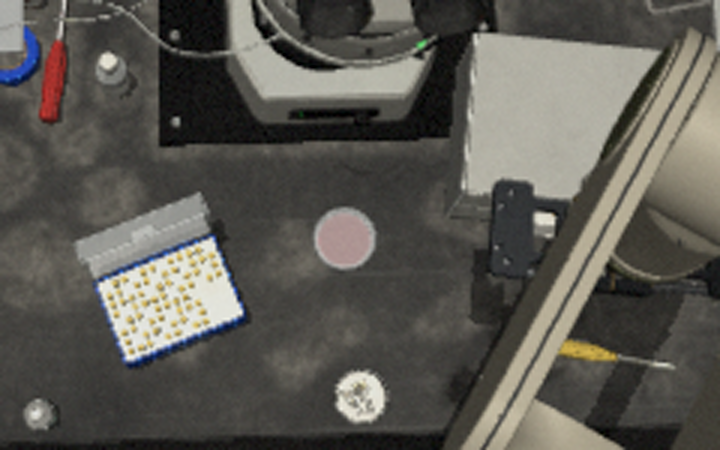

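Request:
apply_moves(
  increments=[
    [0,0,0,0,-15,30,1],
    [0,0,0,0,-25,30,1],
    [0,0,0,0,-34,20,1],
    [0,0,0,0,-36,15,1],
    [0,0,0,0,-36,10,1],
    [0,0,0,0,-36,10,1],
    [0,0,0,0,-36,0,1],
    [0,0,0,0,-36,0,1],
    [0,0,0,0,-30,0,1],
    [0,0,0,0,-15,0,1],
  ],
)

```text
clock: 7.22
tool_pos: [0.3878, 0.0837, 0.3741]
tool_rot: [-17.0, 89.9, 155.9]
contact_force: [0.6, -0.0, -0.0]
opening: 0.0011
```

Request:
apply_moves(
  increments=[
    [-0.0525,0.057,-0.014,0,0,0,1],
    [-0.0525,0.057,-0.014,0,0,0,1],
    [-0.0525,0.057,-0.014,0,0,0,1],
    [-0.0525,0.057,-0.014,0,0,0,1],
    [-0.0525,0.057,-0.014,0,0,0,1],
    [-0.0525,0.057,-0.014,0,0,0,1],
    [-0.0525,0.057,-0.014,0,0,0,1],
    [-0.0525,0.057,-0.014,0,0,0,1],
    [-0.0525,0.057,-0.014,0,0,0,1],
  ],
)

```text
clock: 7.97
tool_pos: [0.3881, 0.0809, 0.3739]
tool_rot: [179.9, 60.0, 20.5]
contact_force: [0.2, 0.0, 0.2]
opening: 0.0004
```

```bash
python3 - <<'E'
from h import *
plan(TIP.P(-.054,.115),20.4,30,-1)
save('side','s6');save('top','t6');save('wrist','w6')
E
```

```text
tip now [0.4752 0.1134 0.2129] F [0.24 0.02 0.17] t 7.97 open 0.0004
rot vec tool [ 0.0028 -0.0001  0.0007] deg 0.16
shift old axes mm [ 81.1   0.4 -48.8] | new axes mm [ 81.1   0.2 -48.8]
```

View pics/s6.png

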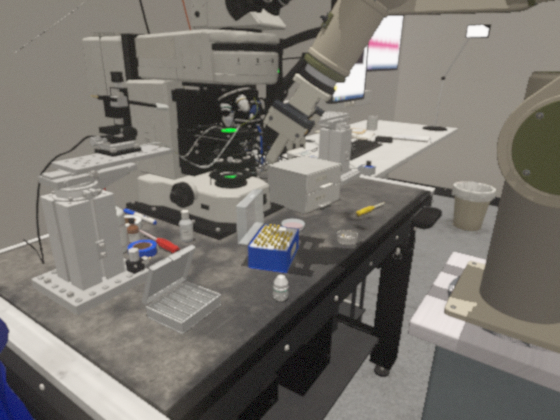

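View pics/w6.png

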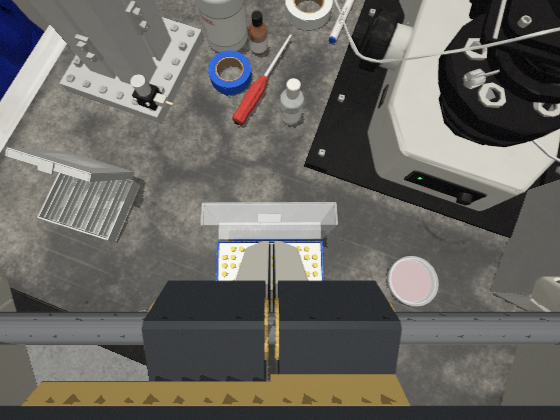

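```bash
cat >> h.py <<'E'
def projw(P,p,R):
    c=bot.calibration('wrist'); K=np.array(c['mtx']); H=np.array(c['hand_eye'])
    q=R.T@(np.array(P)-p); T=np.linalg.inv(H); q=T[:3,:3]@q+T[:3,3]; q=K@np.array([q[0],-q[1],-q[2]]); return q[:2]/q[2]
E
python3 - <<'E'
from h import *
p,R,o=pose()
for B,ths in ((TIP,(1.5,1.57,1.64)),(SL,(1.2,1.3,1.48))):
  for y in (1,-1): print('base front',projw(B.P(.0835 if B is TIP else .0815,-.002,y*B.W/2),p,R).round(),'hinge',projw(B.lid(0,0,0,y*B.W/2),p,R).round())
  for th in ths:
    for nm,r,n in (('rim',B.L,0),('outer',B.L,B.off)):
      print(th,nm,[projw(B.lid(th,r,n,y),p,R).round().tolist() for y in (B.W/2,-B.W/2)])
im=cv2.imread('pics/w6.png'); cv2.imwrite('pics/w6c.png',cv2.resize(im[130:290,0:350],None,fx=2.2,fy=2.2,interpolation=2))
E
```

```text
base front [215. 317.] hinge [217. 239.]
base front [326. 317.] hinge [323. 239.]
1.5 rim [[201.0, 234.0], [339.0, 234.0]]
1.5 outer [[202.0, 211.0], [338.0, 211.0]]
1.57 rim [[201.0, 227.0], [339.0, 227.0]]
1.57 outer [[202.0, 204.0], [338.0, 204.0]]
1.64 rim [[201.0, 221.0], [338.0, 220.0]]
1.64 outer [[203.0, 199.0], [337.0, 198.0]]
base front [ 37. 218.] hinge [ 67. 158.]
base front [107. 243.] hinge [135. 182.]
1.2 rim [[7.0, 156.0], [90.0, 185.0]]
1.2 outer [[8.0, 147.0], [92.0, 176.0]]
1.3 rim [[9.0, 149.0], [92.0, 178.0]]
1.3 outer [[11.0, 139.0], [95.0, 168.0]]
1.48 rim [[13.0, 135.0], [97.0, 164.0]]
1.48 outer [[18.0, 127.0], [101.0, 155.0]]
```

View pics/w6c.png

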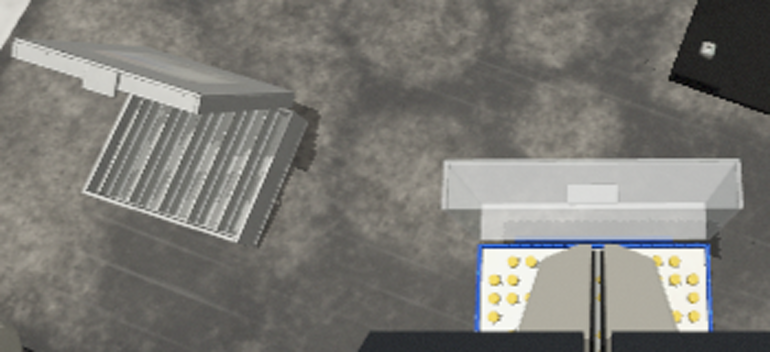

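Request:
apply_moves(
  increments=[
    [0,0,0,8,0,-15,1],
    [0,0,0,16,0,-15,1],
    [0,0,0,19,0,-10,1],
    [0,0,0,19,0,-5,1],
    [0,0,0,19,0,-4,1],
    [0,0,0,12,0,7,1],
    [0,0,0,12,0,7,1],
    [0,0,0,12,0,7,1],
    [0,0,0,11.6,0,6.5,1],
  ],
)

```text
clock: 8.87
tool_pos: [0.4658, 0.1099, 0.2731]
tool_rot: [-179.9, 60.3, 20.4]
contact_force: [-0.8, -1.1, -0.0]
opening: 0.0005
```

```bash
python3 - <<'E'
from h import *
plan(TIP.P(-.054,.06),20.4,30,-1)
save('side','s7');save('wrist','w7')
E
```

```text
tip now [0.5523 0.142  0.1116] F [-0.77 -1.11 -0.02] t 8.87 open 0.0005
rot vec tool [-0.0013  0.0044  0.0001] deg 0.26
shift old axes mm [-0.   0.3  0.1] | new axes mm [-0.   0.3  0.1]
```

View pics/s7.png

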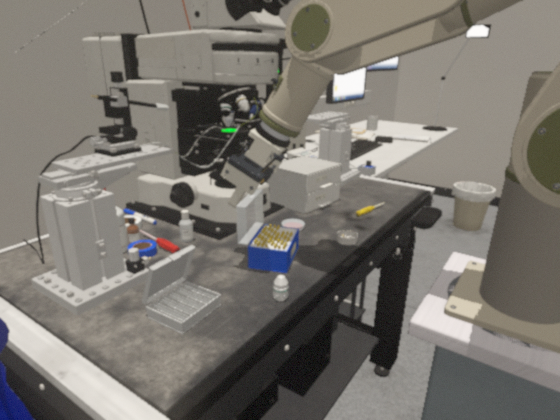

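View pics/w7.png

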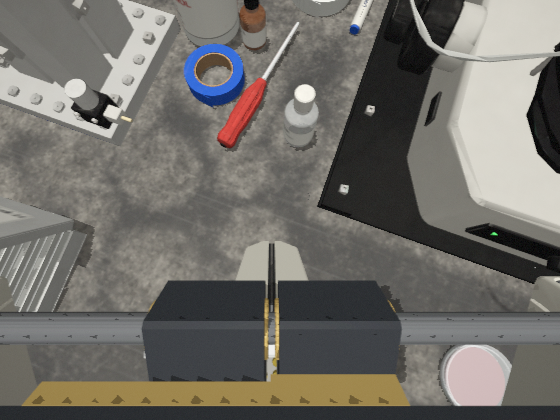

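```bash
cat >> h.py <<'E'
def path(B,th0,th1,N,k0,k1,s1,tilt=30,t=.0075,start=None):
    ti=np.radians(tilt); fx=np.array([np.sin(ti),np.cos(ti)]); fz=np.array([np.cos(ti),-np.sin(ti)]) # finger up dir, toolz in (u,w)
    out=[]
    thc=np.pi/2-ti
    for th in np.linspace(th0,th1,N+1):
        r=np.array([np.cos(th),np.sin(th)]); n=np.array([-np.sin(th),np.cos(th)])
        if th>thc:
            k=k0+(k1-k0)*(th0-th)/(th0-thc); C=B.L*r+B.off*n-k*fx
        else:
            sc=B.L-(k1 if th0>thc else k0); f=(min(th0,thc)-th)/(min(th0,thc)); C=(sc+(s1-sc)*f)*r+B.off*n
        out.append(C-t*fz)
    return np.array(out)
def increments(B,W,tilt=30):
    p,R,o=pose(); tip=p+L*R[:,0]; d=tip-B.h
    cur=np.array([-d@B.ox,d[2]]); ti=np.radians(tilt)
    print('cur uw mm',(cur*1e3).round(1),'lateral',round(d@B.oy*1e3,1),'F',o['contact_force'].round(1))
    tx=np.array([-np.sin(ti),-np.cos(ti)]); tz=np.array([np.cos(ti),-np.sin(ti)])
    for w in W:
        e=(w-cur)*1e3; print('[0,0,0,%.1f,0,%.1f,1]'%(e@tx,e@tz),'uw',(w*1e3).round(1)); cur=w
E
python3 - <<'E'
from h import *
increments(TIP,path(TIP,1.57,0,30,.022,.012,.073))
E
```

```text
cur uw mm [-51.6  57.4] lateral 0.8 F [-0.7 -0.6  0. ]
[0,0,0,-16.0,0,7.2,1] uw [-37.4  67.7]
[0,0,0,-4.0,0,3.3,1] uw [-32.6  69.5]
[0,0,0,-3.8,0,3.5,1] uw [-27.6  71.1]
[0,0,0,-3.6,0,3.6,1] uw [-22.7  72.4]
[0,0,0,-3.4,0,3.7,1] uw [-17.7  73.5]
[0,0,0,-3.2,0,3.9,1] uw [-12.8  74.4]
[0,0,0,-3.0,0,4.0,1] uw [-7.8 75. ]
[0,0,0,-2.8,0,4.1,1] uw [-2.9 75.4]
[0,0,0,-2.6,0,4.2,1] uw [ 2.  75.6]
[0,0,0,-2.4,0,4.2,1] uw [ 6.9 75.5]
[0,0,0,-2.1,0,4.3,1] uw [11.7 75.2]
[0,0,0,-1.0,0,3.7,1] uw [15.5 74.3]
[0,0,0,-0.8,0,3.8,1] uw [19.2 73.1]
[0,0,0,-0.6,0,3.8,1] uw [22.9 71.7]
[0,0,0,-0.4,0,3.9,1] uw [26.4 70.2]
[0,0,0,-0.2,0,3.9,1] uw [29.9 68.4]
[0,0,0,-0.0,0,3.9,1] uw [33.4 66.5]
[0,0,0,0.2,0,3.9,1] uw [36.7 64.4]
[0,0,0,0.4,0,3.9,1] uw [39.9 62.1]
[0,0,0,0.6,0,3.9,1] uw [42.9 59.7]
[0,0,0,0.8,0,3.9,1] uw [45.9 57.1]
[0,0,0,1.0,0,3.8,1] uw [48.7 54.3]
[0,0,0,1.2,0,3.8,1] uw [51.3 51.4]
[0,0,0,1.4,0,3.7,1] uw [53.8 48.3]
[0,0,0,1.6,0,3.6,1] uw [56.2 45.1]
[0,0,0,1.8,0,3.5,1] uw [58.4 41.8]
[0,0,0,2.0,0,3.4,1] uw [60.4 38.4]
[0,0,0,2.1,0,3.3,1] uw [62.2 34.9]
[0,0,0,2.3,0,3.2,1] uw [63.8 31.2]
[0,0,0,2.5,0,3.1,1] uw [65.3 27.5]
[0,0,0,2.7,0,3.0,1] uw [66.5 23.8]
```

Request:
apply_moves(
  increments=[
    [0,0,0,-5,0,2,1],
    [0,0,0,-5,0,2,1],
    [0,0,0,-5,0,3,1],
    [0,0,0,-4,0,3.3,1],
    [0,0,0,-4,0,3.5,1],
    [0,0,0,-3.6,0,3.6,1],
    [0,0,0,-3.4,0,3.7,1],
    [0,0,0,-3.2,0,3.9,1],
    [0,0,0,-3,0,4,1],
    [0,0,0,-2.8,0,4.1,1],
  ],
)

```text
clock: 9.8
tool_pos: [0.4204, 0.0927, 0.2924]
tool_rot: [179.9, 60.0, 20.4]
contact_force: [1.5, 0.3, -0.2]
opening: 0.0006
```

```bash
python3 - <<'E'
from h import *
increments(TIP,[])
im=save('side','s8')
cv2.imwrite('pics/s8c.png',cv2.resize(im[140:300,180:360,::-1],None,fx=4,fy=4,interpolation=2))
E
```

```text
cur uw mm [-5.5 79.3] lateral -0.0 F [ 1.5  0.3 -0.2]
```

View pics/s8c.png

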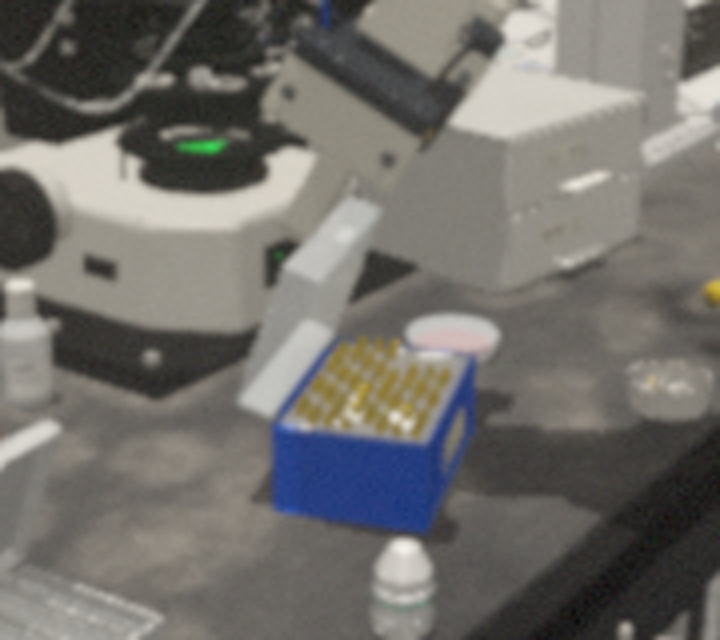

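Request:
apply_moves(
  increments=[
    [0,0,0,-1.3,0,4.2,1],
    [0,0,0,-1.3,0,4.2,1],
    [0,0,0,-1.2,0,4.3,1],
    [0,0,0,-1.2,0,4.3,1],
    [0,0,0,-1,0,3.7,1],
    [0,0,0,-0.8,0,3.8,1],
    [0,0,0,-0.6,0,3.8,1],
    [0,0,0,-0.4,0,3.9,1],
    [0,0,0,-0.2,0,3.9,1],
    [0,0,0,0,0,3.9,1],
  ],
)

```text
clock: 10.68
tool_pos: [0.3843, 0.0793, 0.279]
tool_rot: [180.0, 60.0, 20.4]
contact_force: [1.7, -0.3, 0.4]
opening: 0.0005
```

Request:
apply_moves(
  increments=[
    [0,0,0,0.2,0,3.9,1],
    [0,0,0,0.4,0,3.9,1],
    [0,0,0,0.6,0,3.9,1],
    [0,0,0,0.8,0,3.9,1],
    [0,0,0,1,0,3.8,1],
    [0,0,0,1.2,0,3.8,1],
    [0,0,0,1.4,0,3.7,1],
  ],
)

```text
clock: 11.27
tool_pos: [0.3728, 0.0732, 0.2641]
tool_rot: [-179.9, 60.4, 20.5]
contact_force: [-0.5, 0.2, 1.5]
opening: 0.0006
```

```bash
python3 - <<'E'
from h import *
increments(TIP,[])
im=save('side','s9')
cv2.imwrite('pics/s9c.png',cv2.resize(im[140:300,180:360,::-1],None,fx=4,fy=4,interpolation=2))
E
```

```text
cur uw mm [47.  50.4] lateral -1.5 F [-0.5  0.2  1.5]
```

View pics/s9c.png

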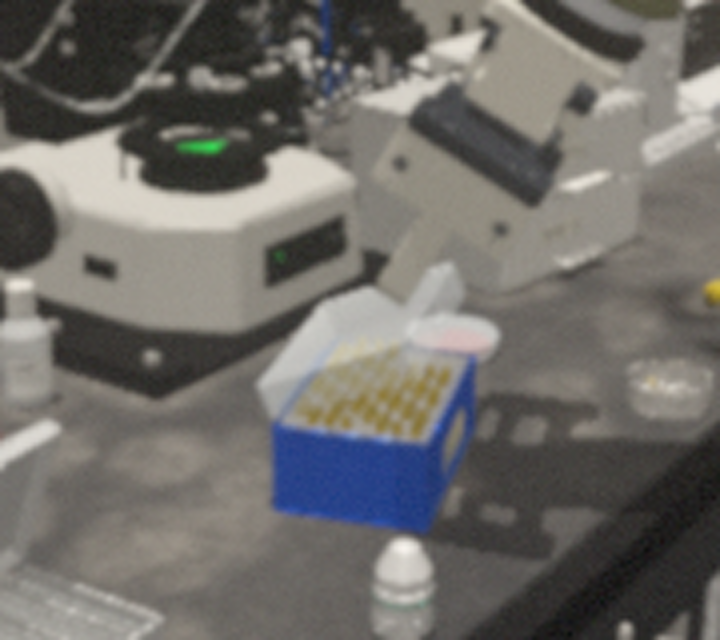

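```bash
python3 - <<'E'
from h import *
p,R,o=pose(); print(o['joint_positions'].round(1),o['dq'].round(1),p)
E
```

```text
[ -2.3 -42.9 143.1  13.8  53.   61.6] [ 0.2 -0.   0.1 -0.2  0.4  0.5] [0.3727008  0.07312696 0.26355593]
```

Request:
apply_moves(
  increments=[
    [0,-0.0873,0,-3,0,-16.2,1],
    [0,-0.0873,0,-2,0,-16.2,1],
    [0,-0.0873,0,-1,0,-16.2,1],
    [0,-0.0873,0,-1,0,-16.2,1],
    [0,-0.0873,0,0,0,-16.2,1],
    [0,-0.0873,0,0,0,-16.2,1],
    [0,0,0,0,0,0,1],
  ],
)

```text
clock: 11.9
tool_pos: [0.4581, 0.105, 0.2966]
tool_rot: [-5.5, 89.1, -165.1]
contact_force: [0.3, -0.2, 0.1]
opening: 0.0005
```

```bash
python3 - <<'E'
from h import *
p,R,o=pose(); print(o['joint_positions'].round(1))
increments(TIP,[],0); plan(TIP.P(.055,.06),20.4,0,-1)
im=save('side','s10')
cv2.imwrite('pics/s10c.png',cv2.resize(im[140:300,180:360,::-1],None,fx=4,fy=4,interpolation=2))
E
```

```text
[ 6.700e+00 -8.000e+00  1.122e+02 -1.000e-01  7.670e+01  7.630e+01]
cur uw mm [50.7 58.6] lateral -1.3 F [ 0.3 -0.2  0.1]
tip now [0.4553 0.1043 0.1106] F [ 0.32 -0.24  0.08] t 11.9 open 0.0005
rot vec tool [0.0016 0.0156 0.0015] deg 0.9
shift old axes mm [-1.3 -1.6  7.2] | new axes mm [-1.4 -1.5  7.2]
```

View pics/s10c.png

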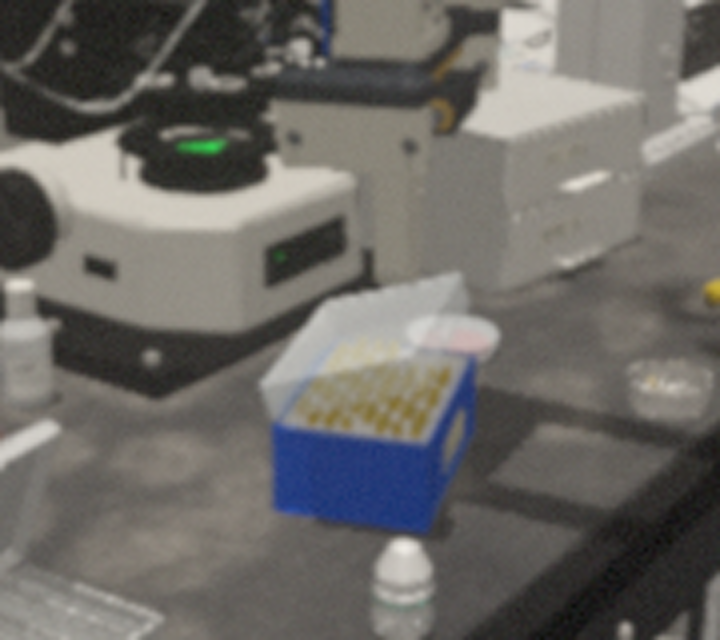

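Request:
apply_moves(
  increments=[
    [0,0,0,3,0,-1,1],
    [0,0,0,3,0,-1,1],
    [0,0,0,3,0,2.2,1],
    [0,0,0,3,0,2.2,1],
    [0,0,0,3,0,2.2,1],
    [0,0,0,3,0,2.1,1],
    [0,0,0,3.3,0,1.8,1],
    [0,0,0,3.3,0,1.8,1],
    [0,0,0,3.5,0,1.5,1],
    [0,0,0,3,0,1.5,1],
  ],
)

```text
clock: 12.78
tool_pos: [0.4433, 0.0995, 0.2673]
tool_rot: [-4.9, 89.6, -164.4]
contact_force: [0.3, 0.2, 1.1]
opening: 0.0001
```

Request:
apply_moves(
  increments=[
    [0,0,0,2.5,0,1.2,1],
    [0,0,0,1.5,0,0.5,1],
  ],
)

```text
clock: 12.95
tool_pos: [0.4417, 0.099, 0.2632]
tool_rot: [-6.0, 89.6, -165.5]
contact_force: [0.4, 0.1, 1.6]
opening: 0.0009
```

```bash
python3 - <<'E'
from h import *
increments(TIP,[],0); 
im=save('side','s11')
cv2.imwrite('pics/s11c.png',cv2.resize(im[140:300,180:360,::-1],None,fx=4,fy=4,interpolation=2))
E
```

```text
cur uw mm [66.7 25.2] lateral -1.4 F [0.4 0.1 1.6]
```

View pics/s11c.png

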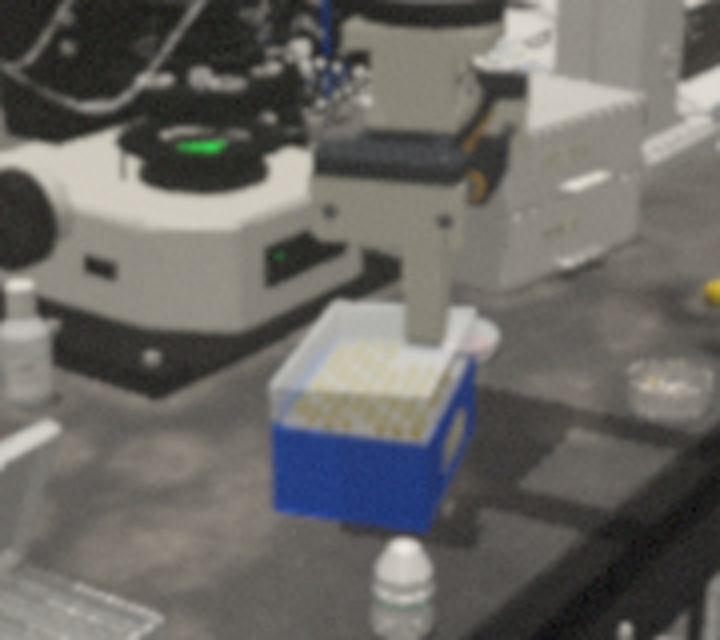

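Nearly shut; press straight down in small steps.

Request:
apply_moves(
  increments=[
    [0,0,0,1.5,0,0,1],
    [0,0,0,1.5,0,0,1],
    [0,0,0,1,0,0,1],
  ],
)

```text
clock: 13.25
tool_pos: [0.4418, 0.099, 0.2595]
tool_rot: [-5.8, 89.6, -165.3]
contact_force: [0.7, 0.4, 1.6]
opening: 0.0005
```

Request:
apply_moves(
  increments=[
    [0,0,0,1,0,0,1],
    [0,0,0,0.5,0,0,1],
  ],
)

```text
clock: 13.42
tool_pos: [0.4418, 0.099, 0.2584]
tool_rot: [-5.1, 89.6, -164.7]
contact_force: [-3.8, -1.2, 7.5]
opening: 0.0007
```

Request:
apply_moves(
  increments=[
    [0,0,0,0.7,0,0,1],
    [0,0,0,0,0,0,1],
  ],
)

```text
clock: 13.58
tool_pos: [0.4419, 0.099, 0.2583]
tool_rot: [-5.0, 89.6, -164.6]
contact_force: [-6.8, -1.2, 10.0]
opening: 0.0004
```

Request:
apply_moves(
  increments=[
    [0,0,0,-2,0,0,1],
    [0,0,0,-10,0,0,1],
    [0,0,0,-25,0,0,1],
    [0,0,0,-35,0,0,1],
    [0,0,0,-30,0,0,1],
    [0,0,0,-20,0,0,1],
  ],
)

```text
clock: 14.08
tool_pos: [0.4431, 0.0993, 0.3835]
tool_rot: [4.5, 89.8, -155.0]
contact_force: [0.3, 0.5, 0.5]
opening: 0.0002
```

```bash
python3 - <<'E'
from h import *
p,R,o=pose(); print(o['joint_positions'].round(1))
plan(SL.P(.03,.14),SL.yaw,20,-1)
im=save('side','s12');save('wrist','w12')
cv2.imwrite('pics/s12c.png',cv2.resize(im[140:340,130:370,::-1],None,fx=3,fy=3,interpolation=2))
E
```

```text
[ 6.20e+00 -1.51e+01  1.09e+02 -1.00e-01  8.62e+01  7.57e+01]
tip now [0.4425 0.099  0.1975] F [0.31 0.48 0.46] t 14.08 open 0.0002
rot vec tool [0.3329 0.349  0.0579] deg 27.83
shift old axes mm [  45.5 -248.7  -67.7] | new axes mm [  36.7 -257.    32.8]
```

View pics/s12c.png

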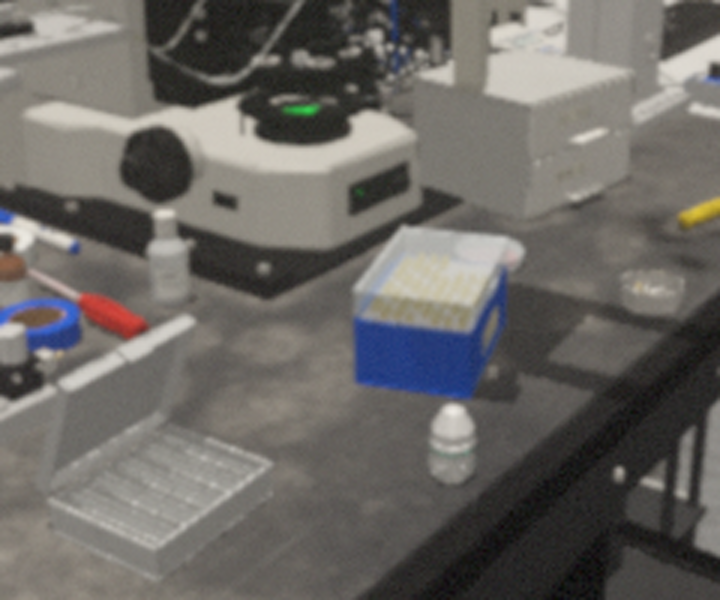

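View pics/w12.png

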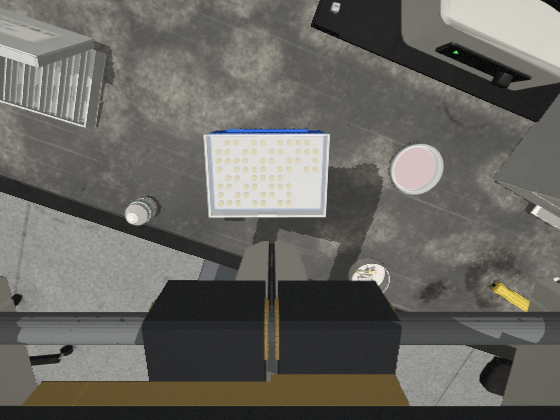

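Request:
apply_moves(
  increments=[
    [0,0,0,0,-20,-5,1],
    [0,0,0,0,-32,-9,1],
    [0,0,0,0,-34,-9,1],
    [0,0,0,0,-34,-9,1],
    [0,0,0,0,-34,-9,1],
    [0,0,0,0,-34,-9,1],
    [0,0,0,0,-34,-9,1],
    [0,0,0,0,-27,-9,1],
  ],
)

```text
clock: 14.85
tool_pos: [0.4183, 0.3585, 0.3783]
tool_rot: [-6.1, 89.5, -165.5]
contact_force: [0.0, 0.0, 0.3]
opening: 0.0006
```

Request:
apply_moves(
  increments=[
    [0.0555,0.058,0.0097,0,0,0,1],
    [0.0555,0.058,0.0097,0,0,0,1],
    [0.0555,0.058,0.0097,0,0,0,1],
    [0.0555,0.058,0.0097,0,0,0,1],
    [0.0555,0.058,0.0097,0,0,0,1],
    [0.0555,0.058,0.0097,0,0,0,1],
    [0,0,0,0,0,0,1],
  ],
)

```text
clock: 15.43
tool_pos: [0.4187, 0.3563, 0.3782]
tool_rot: [179.8, 70.2, 0.9]
contact_force: [0.6, 0.6, -0.1]
opening: 0.0006
```

```bash
python3 - <<'E'
from h import *
p,R,o=pose(); print(o['joint_positions'].round(1))
plan(SL.P(-.006,.115),SL.yaw,20,-1)
save('wrist','w13')
B=SL
for y in (1,-1): print('base front',projw(B.P(.0815,-.002,y*B.W/2),p,R).round(),'hinge',projw(B.lid(0,0,0,y*B.W/2),p,R).round())
for th in (1.1,1.2,1.3):
    for nm,r,n in (('rim',B.L,0),('outer',B.L,B.off)):
      print(th,nm,[projw(B.lid(th,r,n,y),p,R).round().tolist() for y in (B.W/2,-B.W/2)])
E
```

```text
[ 39.3  -6.8 103.5 -13.1  68.  131.5]
tip now [0.4817 0.3573 0.2032] F [ 0.65  0.55 -0.06] t 15.43 open 0.0006
rot vec tool [-0.0015  0.0032 -0.0017] deg 0.22
shift old axes mm [ 74.    0.2 -12.4] | new axes mm [ 74.1   0.4 -12.1]
base front [230. 282.] hinge [230. 213.]
base front [311. 282.] hinge [311. 213.]
1.1 rim [[220.0, 250.0], [321.0, 249.0]]
1.1 outer [[219.0, 240.0], [322.0, 240.0]]
1.2 rim [[219.0, 242.0], [321.0, 242.0]]
1.2 outer [[218.0, 232.0], [322.0, 232.0]]
1.3 rim [[219.0, 234.0], [322.0, 233.0]]
1.3 outer [[218.0, 223.0], [322.0, 223.0]]
```

View pics/w13.png

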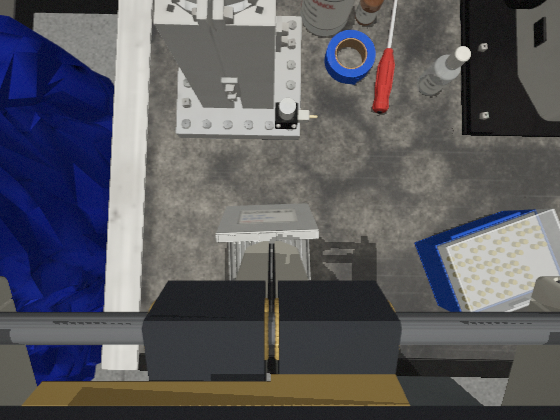

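Request:
apply_moves(
  increments=[
    [0,0,0,0,0,-12,1],
    [0,0,0,5,0,-12,1],
    [0,0,0,14,0,-4,1],
    [0,0,0,18,0,5,1],
    [0,0,0,19,0,5.5,1],
    [0,0,0,18,0,5.3,1],
    [0,0,0,16,0,5.5,1],
    [0,0,0,15,0,5.5,1],
    [0,0,0,15,0,5.5,1],
  ],
)

```text
clock: 16.23
tool_pos: [0.4558, 0.3566, 0.2633]
tool_rot: [179.7, 70.5, 0.9]
contact_force: [-0.6, 0.5, 0.2]
opening: 0.0004
```

```bash
python3 - <<'E'
from h import *
p,R,o=pose(); print(o['joint_positions'].round(1))
increments(SL,path(SL,1.23,0,24,.012,.012,.071,tilt=20),20)
im=save('side','s14')
cv2.imwrite('pics/s14c.png',cv2.resize(im[160:360,80:320,::-1],None,fx=3,fy=3,interpolation=2))
E
```

```text
[ 36.7   3.9 105.5 -13.8  55.2 131.7]
cur uw mm [-4.9 65. ] lateral -0.3 F [-0.6  0.5  0.2]
[0,0,0,-9.5,0,8.7,1] uw [ 6.5 71. ]
[0,0,0,-0.5,0,3.6,1] uw [10.1 70.2]
[0,0,0,-0.4,0,3.6,1] uw [13.6 69.3]
[0,0,0,-0.2,0,3.6,1] uw [17.  68.3]
[0,0,0,0.0,0,3.6,1] uw [20.4 67. ]
[0,0,0,0.2,0,3.6,1] uw [23.7 65.6]
[0,0,0,0.4,0,3.6,1] uw [26.9 64. ]
[0,0,0,0.6,0,3.6,1] uw [30.1 62.2]
[0,0,0,0.8,0,3.5,1] uw [33.2 60.3]
[0,0,0,0.9,0,3.5,1] uw [36.1 58.2]
[0,0,0,1.1,0,3.4,1] uw [39. 56.]
[0,0,0,1.3,0,3.4,1] uw [41.7 53.6]
[0,0,0,1.5,0,3.3,1] uw [44.4 51.1]
[0,0,0,1.6,0,3.2,1] uw [46.8 48.5]
[0,0,0,1.8,0,3.2,1] uw [49.2 45.7]
[0,0,0,2.0,0,3.1,1] uw [51.4 42.8]
[0,0,0,2.1,0,3.0,1] uw [53.5 39.8]
[0,0,0,2.3,0,2.9,1] uw [55.4 36.7]
[0,0,0,2.4,0,2.7,1] uw [57.1 33.4]
[0,0,0,2.6,0,2.6,1] uw [58.7 30.1]
[0,0,0,2.7,0,2.5,1] uw [60.1 26.7]
[0,0,0,2.8,0,2.3,1] uw [61.3 23.3]
[0,0,0,2.9,0,2.2,1] uw [62.4 19.8]
[0,0,0,3.1,0,2.0,1] uw [63.3 16.2]
[0,0,0,3.2,0,1.9,1] uw [64.  12.6]
```

View pics/s14c.png

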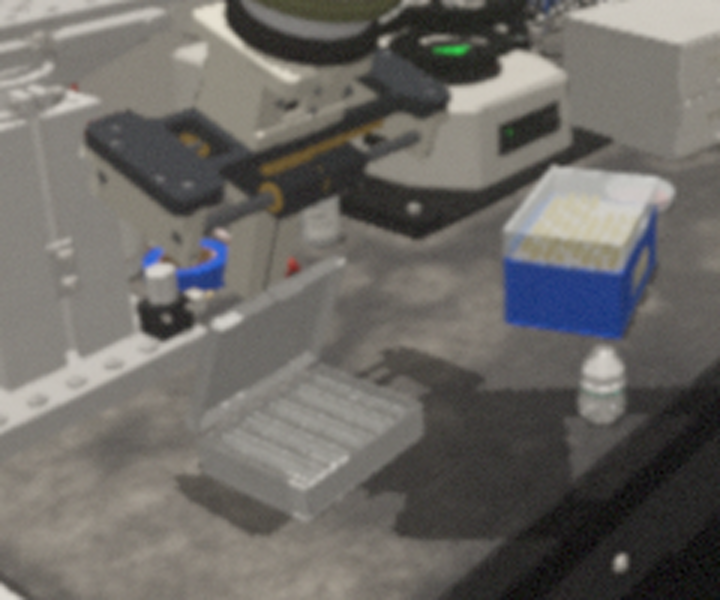

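Request:
apply_moves(
  increments=[
    [0,0,0,-3.5,0,3,1],
    [0,0,0,-3,0,3,1],
    [0,0,0,-2.5,0,3,1],
    [0,0,0,-1,0,3.3,1],
    [0,0,0,-0.4,0,3.6,1],
    [0,0,0,-0.2,0,3.6,1],
    [0,0,0,0,0,3.6,1],
    [0,0,0,0.2,0,3.6,1],
    [0,0,0,0.4,0,3.6,1],
    [0,0,0,0.6,0,3.6,1],
  ],
)

```text
clock: 17.12
tool_pos: [0.4203, 0.3562, 0.262]
tool_rot: [179.8, 70.3, 1.0]
contact_force: [0.6, 0.9, 1.0]
opening: 0.0004
```

Request:
apply_moves(
  increments=[
    [0,0,0,0.8,0,3.5,1],
    [0,0,0,0.9,0,3.5,1],
    [0,0,0,1.1,0,3.4,1],
    [0,0,0,1.3,0,3.4,1],
  ],
)

```text
clock: 17.45
tool_pos: [0.4088, 0.3558, 0.2532]
tool_rot: [179.8, 70.3, 1.0]
contact_force: [1.9, -0.0, 0.4]
opening: 0.0002
```

```bash
python3 - <<'E'
from h import *
p,R,o=pose(); print(o['joint_positions'].round(1))
increments(SL,[],20)
im=save('side','s15')
cv2.imwrite('pics/s15c.png',cv2.resize(im[160:360,80:320,::-1],None,fx=3,fy=3,interpolation=2))
E
```

```text
[ 39.9  -0.6 111.4 -15.1  54.6 135.9]
cur uw mm [41.5 55.1] lateral -0.1 F [ 1.9 -0.   0.4]
```

View pics/s15c.png

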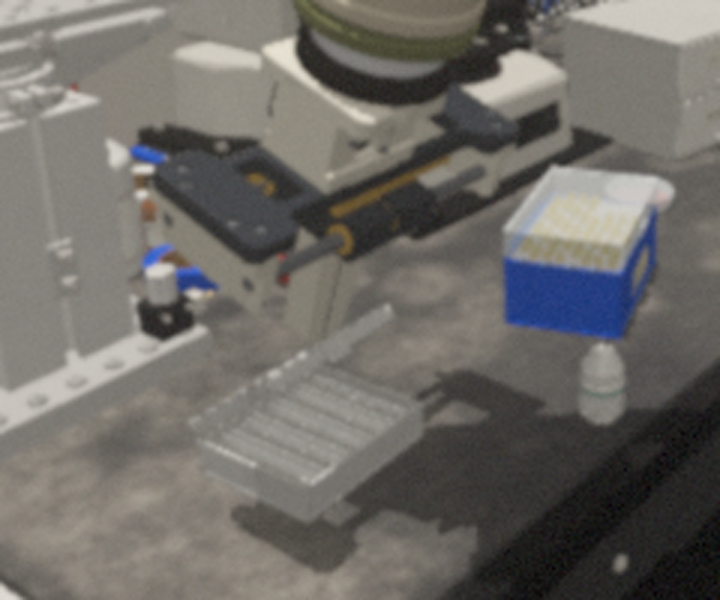

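Request:
apply_moves(
  increments=[
    [0,0,0,2,0,3.2,1],
    [0,0,0,2,0,3.2,1],
    [0,0,0,2,0,3.2,1],
    [0,0,0,2.1,0,3.1,1],
    [0,0,0,2.2,0,3,1],
    [0,0,0,2.4,0,2.8,1],
    [0,0,0,2.5,0,2.6,1],
    [0,0,0,2.6,0,2.5,1],
    [0,0,0,2.7,0,2.4,1],
    [0,0,0,2.8,0,2.2,1],
  ],
)

```text
clock: 18.33
tool_pos: [0.3902, 0.3555, 0.2218]
tool_rot: [179.8, 70.3, 1.0]
contact_force: [0.8, -0.6, -0.3]
opening: 0.0003
```

```bash
python3 - <<'E'
from h import *
increments(SL,[np.array([.064,.0126])],20)
E
```

```text
cur uw mm [60.  23.7] lateral 0.1 F [ 0.8 -0.6 -0.3]
[0,0,0,9.1,0,7.5,1] uw [64.  12.6]
```

Request:
apply_moves(
  increments=[
    [0,0,0,2.5,0,2,1],
    [0,0,0,2.5,0,2,1],
    [0,0,0,2,0,1.5,1],
    [0,0,0,1,0,1,1],
  ],
)

```text
clock: 18.67
tool_pos: [0.3868, 0.3555, 0.212]
tool_rot: [179.8, 70.3, 1.0]
contact_force: [0.7, -0.2, 0.8]
opening: 0.0003
```

Request:
apply_moves(
  increments=[
    [0,0,0,1,0,0.5,1],
    [0,0,0,0.5,0,0.2,1],
  ],
)

```text
clock: 18.83
tool_pos: [0.3868, 0.3555, 0.2108]
tool_rot: [179.8, 70.3, 1.0]
contact_force: [-0.8, -0.2, 2.6]
opening: 0.0004
```

Request:
apply_moves(
  increments=[
    [0,0,0,0.9,0,0.35,1],
    [0,0,0,0,0,0,1],
  ],
)

```text
clock: 19.0
tool_pos: [0.3868, 0.3556, 0.2103]
tool_rot: [179.9, 70.3, 1.0]
contact_force: [-3.8, -1.8, 6.8]
opening: 0.0006
```

```bash
python3 - <<'E'
from h import *
increments(SL,[np.array([.064,.0126])],20)
im=save('side','s16')
cv2.imwrite('pics/s16c.png',cv2.resize(im[160:360,80:320,::-1],None,fx=3,fy=3,interpolation=2))
E
```

```text
cur uw mm [63.4 12.3] lateral 0.2 F [-3.8 -1.8  6.8]
[0,0,0,-0.5,0,0.5,1] uw [64.  12.6]
```

View pics/s16c.png

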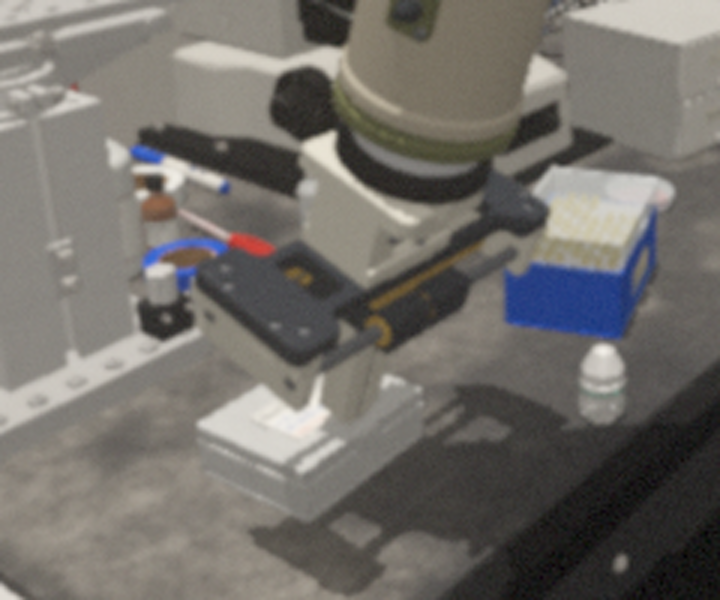

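Request:
apply_moves(
  increments=[
    [0,0,0,0.7,0,0.3,1],
    [0,0,0,0,0,0,1],
  ],
)

```text
clock: 19.22
tool_pos: [0.3869, 0.3557, 0.2101]
tool_rot: [179.9, 70.3, 1.1]
contact_force: [-6.6, -4.1, 11.9]
opening: 0.0004
```

Request:
apply_moves(
  increments=[
    [0,0,0,-3,0,-1,1],
    [0,0,0,-9.4,0,-3.4,1],
    [0,0,0,-19,0,-7,1],
    [0,0,0,-28,0,-10,1],
    [0,0,0,-28,0,-10,1],
    [0,0,0,-19,0,-7,1],
    [0,0,0,0,0,0,1],
  ],
)

```text
clock: 19.8
tool_pos: [0.3885, 0.3568, 0.329]
tool_rot: [-179.1, 69.9, 2.0]
contact_force: [0.5, 0.7, 1.0]
opening: 0.0006
```

```bash
python3 - <<'E'
from h import *
p,R,o=pose(); print(p,o['contact_force'])
im=save('side','s17');t=save('top','t17');w=save('wrist','w17')
cv2.imwrite('pics/s17c.png',cv2.resize(im[140:340,130:370,::-1],None,fx=3,fy=3,interpolation=2))
cv2.imwrite('pics/t17c.png',cv2.resize(t[180:290,130:440,::-1],None,fx=2.5,fy=2.5,interpolation=2))
E
```

```text
[0.38846558 0.35680398 0.32899904] [0.49556983 0.67122712 0.99289835]
```

View pics/s17c.png

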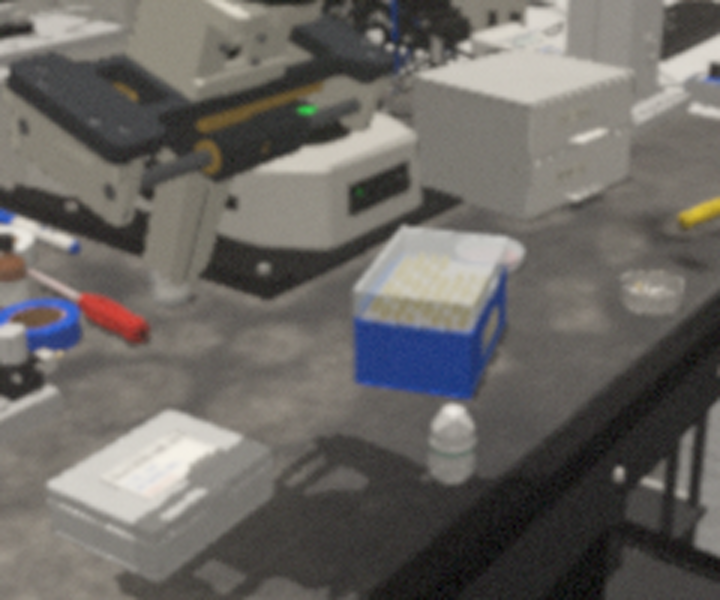

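View pics/t17c.png

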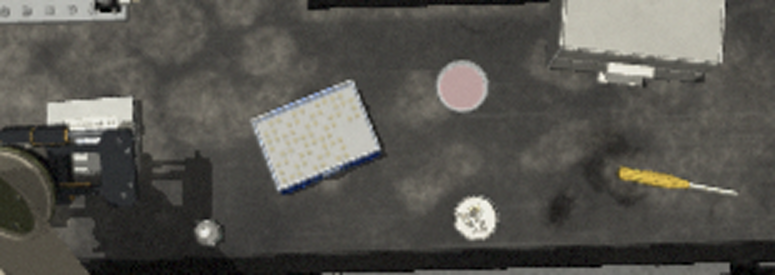

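View pics/w17.png

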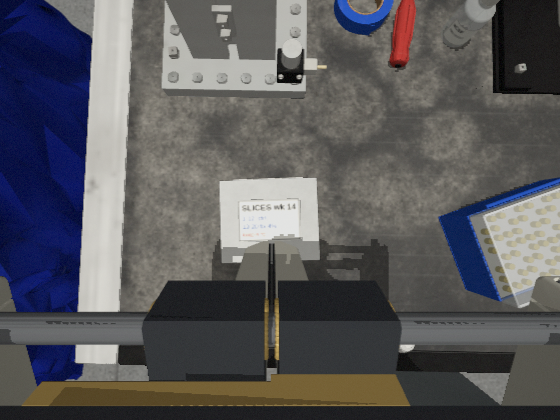

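```bash
python3 - <<'E'
from h import *
print(bot.job_done())
E
```

```text
the job is handed in; nothing more can be done
None
```

The upper drawer, the tip box lid and the slide box lid are all shut. I closed them in that order with closed fingertips and handed the job in at about 20 s of the 54 s allowed.

- **Drawer:** it reached its stop, where the push peaked at about 16 N, and the side and top pictures show the front flush.
- **Tip box:** pressing down met the lid at 72 mm, its shut height, with about 10 N.
- **Slide box:** the lid went down onto its stop at about 12 N, and the final wrist picture shows it flat.
- **Surroundings:** in the last pictures both boxes, the objective, the tin and the dish showed no visible movement. The gripper was well clear of everything.

**Joint limit:** during the tip lid push, joint 3 ran up against its range limit (143.1 of 143.12 degrees) because I had the tool tilted. That held part of the move short, so I set the tool upright and finished the lid from there. I saw no reading past the limit.

**Side force:** the force readings at each stop also showed a sideways part of several newtons. I took it for a measuring artefact and did not look into it further.

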